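Load the stain bottle past the loader's one-way pawl

TASK

Load the stain bottle with the red cap into the bottle loader: set it upright in the flared mouth and push it along the lane, past the orange sprung pawl, until the pawl snaps shut behind it. It must go through the pawl, not be lifted over it. Leave it standing there, and leave the blue-capped bottle where it stands.

Things in the scene. Friction and masses are not known exactly. Their poses are not given: they have to be found in the camera images.
- bottle_red: Loose dropper bottle, white, pink label, red pointed cap, 60 g. Round body 36 mm across, straight up to 74 mm; the narrower cap reaches 97 mm. Origin: centre of the underside, z up. It stands upright; it and the blue-capped bottle may change places. Grip it round the upper body, 50 to 70 mm above its foot.
- bottle_blue: A like bottle of the same size with a blue label and a blue cap; not to be disturbed. Origin: centre of the underside. Beware: tall analysers stand close behind both bottles (world y below 0.12 m, their fronts at world x = 0.56 to 0.58 m): come to the bottles from the robot's side and carry along the front edge of the worktop to the loader, which stands left of them.
- loader: Fixed bottle loader: grey plate 196 x 104 mm, 4 mm thick, with a lane between white walls, tops 26 mm above the worktop, nothing above. Origin: on the worktop, lane centre line; x = loading direction, y = left. Lane 50 mm wide from x=-45 to the end wall at x=+95 mm; its mouth flares to 85 mm wide at x=-85 mm. Bottles stand on the plate. x=-65 mm is a good start, x=62 mm a good place to let go.
- pawl (a joint): Angle of the orange sprung pawl, rad: 0 = shut (cannot go further back); 0.35 to 0.55 as a bottle moving to loader +x passes; at most 0.78. Hinged upright at loader x=0, y=+31 mm, height 8 to 24 mm; shut, its tip is at x=30, y=1 mm. It swings into a gap in the left wall against a light spring (to 5 N) and snaps back to 0 once the bottle's centre is beyond x=50 mm.
Not all that is in view belongs to the job. Leave any purple look-alike of the bottle_red alone.

How it is judged:
By the outcome, as a careful person would: the job done as asked, in the order asked, and still so for the second after the job is handed in, with the robot touching nothing.
It also fails if it takes over 45 s, if anything falls off the work surface, if the arm or the gripper's body presses on something with over 40 N, if the wrist force passes 120 N, or if a joint passes its speed limit or range.

ROBOT

A 7-joint arm with a two-finger parallel gripper is mounted at the origin on a cart in front of the work surface, level with it; the furniture and walls round the work are solid. World frame = base frame: x ahead of the robot, y to its left, z up, the work surface at z = 0. Lengths are in m, angles in rad, forces in N, time in s.
With the tool pointing down it reaches from about 0.425 to 0.875 m from the base axis. Payload 9.9 kg.
Tool frame: the origin (TCP) lies midway between the tips of the shut fingers; the grasp point (between the pads) lies 19 mm behind it; z points along the fingers, y is the direction in which the jaws open and shut (so a half turn about z gives the same grasp; the last joint's range is limited). The gripper opens to 85 mm and grips with 20 to 120 N. Pads are 22 mm wide; open, the fingers measure 114 mm over their backs; the gripper's body (76 mm by 85 mm) begins 54 mm behind the grasp point. The pads swing forward as they close: fully open they stand 13 mm farther back than shut.
Start: joints at [-1.361, 0.576, 0.025, 1.437, -0.015, 1.129, -0.057], TCP at [0.195, 0.646, 0.231] pointing down, gripper open.
Joint ranges: [-2.76, 2.76], [-0.34, 2.15], [-1.52, 1.57], [0.19, 2.46], [-1.09, 4.23], [0.17, 1.99], [-2.82, 2.82]. Speed limits (rad/s): [2.22, 2.22, 3.01, 3.01, 3.14, 3.14, 3.14].

INTERFACE

Orientations are given as a unit quaternion [w, x, y, z].
In Python, from rig import env gives the robot as it stands. The module is installed in compiled form; this text tells all that it offers.
- The arm moves only by the shell command python3 -m creep 'ROWS'. ROWS is JSON, a list of rows, each a list of 3 entries, a list of its own where there are three numbers: the shift along the tool's x, y, z in m, then the turn about the tool's z in degrees, then the finger opening in m, from 0 to 0.0854. In form: [[[tx, ty, tz], yaw, grip], ...]. A call has 1 to 12 rows; each row shifts and turns the commanded pose from where the row before left it, along the tool's axes as they then stand; what a row does not reach is not made up. A row lasts 1/12 s, in which the tool goes at most 41.7 mm and 7.16 degrees, less where a joint would pass 70% of its speed; a pose out of reach is approached as far as the arm can. A call is refused whole if a number of a shift passes 0.0417 or a number of a turn 7.16, either way. A call with a gripper value outside its range is refused whole. The fingers move at their own pace and stop on an object; the grip force is fixed at half the most. Time passes only in rows, so rows that do not move let the fingers close. It gives the time, the measured TCP pose, the force and the opening at its end, in the units of the state.
- env.read_state(): the state, without advancing time (a new reading comes with each control period).
- env.grab_frame(name): name is "scene" or "top" or "wrist"; returns the picture (400x640x3 uint8, red, green, blue); there is no depth.
- env.get_calibration(name): a dict with "vertical_fov" (degrees; the focal length in pixels is half the picture's height over the tangent of half this angle, whatever the lens; pixels are square), "cx", "cy" (the principal point, pixels), "k1" (the pictures are not rectified: a ray, as slopes to the right and down, at radius r is drawn at 1 + k1 r^2 times it, then the intrinsics apply), "R" (3x3) and "t" (3): a world point X has camera coordinates R X + t. Camera axes: x right, y down, z forward; pixel columns grow to the right and rows downward; lengths in m; the calibration is good to about 2 mm. A picture is of the moment at which its call begins: read the wrist's pose just before it. get_calibration takes no time and is no camera call; for the wrist camera it gives the pose at the moment of the call.
- env.finish_job(): hands the job in, once; it reports no verdict.
The state is a dict: "time_s": time; "joints": joint angles; "dq": joint speeds; "effort": joint torques, N m; "position": TCP position; "eef_rot": TCP orientation; "force": force on the tool from outside, world axes, zero at the start; "wrist_torque": the same for the moment, N m; "gripper_width": finger opening in m.
Only numpy, scipy, OpenCV 4.12 (cv2) and the standard library are available. Lean on these libraries where they do the work, as an engineer would, in place of code of your own. Each camera call takes 0.05 s, during which the arm holds its last target.

## Working session

There is one attempt and no reset: what is moved stays moved. The work goes in short steps, Python scripts to look and compute and a shell command to move; the robot and the scene stay as the last step left them, time stands still between calls to the robot, and variables do not carry over. Pictures are saved under pics/ and viewed, and the job is handed in when it is done.

```bash
mkdir -p pics
cat > h.py <<'E'
import numpy as np, cv2
from rig import env
def grab(n,f):
    im=env.grab_frame(n); cv2.imwrite('pics/'+f+'.png',im[:,:,::-1]); return im
def K(c):
    f=200/np.tan(np.radians(c['vertical_fov'])/2); return f
def ray(c,u,v):
    f=K(c); d=np.array([(u-c['cx'])/f,(v-c['cy'])/f]); r=np.linalg.norm(d); s=r
    for _ in range(30): s=r/(1+c['k1']*s*s)
    d=d*(s/r if r>0 else 1)
    R=np.array(c['R']);t=np.array(c['t'])
    return -R.T@t, R.T@np.array([d[0],d[1],1.])
def onz(c,u,v,z):
    o,d=ray(c,u,v); return o+d*(z-o[2])/d[2]
def proj(c,X):
    p=np.array(c['R'])@np.array(X)+np.array(c['t']); d=p[:2]/p[2]; r2=d@d
    return K(c)*d*(1+c['k1']*r2)+[c['cx'],c['cy']]
E
python3 - <<'E'
from h import *
print(env.read_state())
for n in ['scene','top','wrist']:
    grab(n,n+'0'); c=env.get_calibration(n); print(n,c)
E
```

```text
{'time_s': 0.0, 'joints': array([-1.36082701,  0.57650213,  0.02483128,  1.4379498 , -0.01501719,
        1.12902046, -0.05647567]), 'dq': array([-0.0005916 , -0.00114767,  0.00248835,  0.00050327, -0.00024437,
        0.00033752,  0.0005633 ]), 'effort': array([-1.73765505e-05, -7.65749645e+01,  2.25004479e+00, -2.85954040e+01,
        1.52132276e-02,  1.26706148e-02, -4.35964523e-06]), 'position': array([0.19529862, 0.64562547, 0.23044779]), 'eef_rot': array([-9.14584421e-05,  1.46326706e-01,  9.89235956e-01, -8.42850464e-04]), 'force': array([1.05291521, 0.44186292, 0.86789158]), 'wrist_torque': array([ 0.01212555, -0.0256039 , -0.03439246]), 'gripper_width': 0.08522261056944418}
scene {'vertical_fov': 54.368548632950684, 'cx': 323.9131305630104, 'cy': 198.76448859201415, 'k1': 0.00715776581366941, 'R': array([[ 0.86426577, -0.50298288,  0.00727327],
       [-0.33746549, -0.59046161, -0.73312491],
       [ 0.37304387,  0.63116028, -0.68005512]]), 't': array([-0.41969952,  0.2171454 ,  0.92252033])}
top {'vertical_fov': 48.66290336583309, 'cx': 323.45301741677656, 'cy': 195.7341530281634, 'k1': -0.055349036273788704, 'R': array([[ 0.00985484, -0.9996514 , -0.02449421],
       [-0.98257312, -0.00513373, -0.18580558],
       [ 0.18561506,  0.02589844, -0.98228118]]), 't': array([0.02936431, 0.53008574, 1.03142353])}
wrist {'vertical_fov': 64.30574247428113, 'cx': 322.8646211399535, 'cy': 199.90308495432382, 'k1': -0.05809176352963724, 'R': array([[ 0.28910005,  0.95729817, -0.00116968],
       [ 0.92138915, -0.27792374,  0.27166234],
       [ 0.25973678, -0.07961533, -0.96239192]]), 't': array([-0.67398287, -0.03537174,  0.37908513])}
```

View pics/scene0.png

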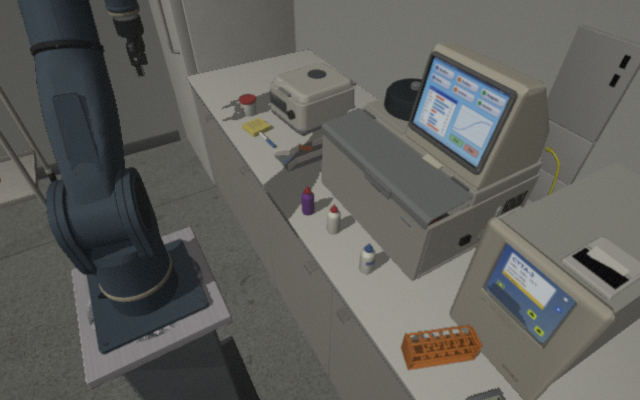

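View pics/top0.png

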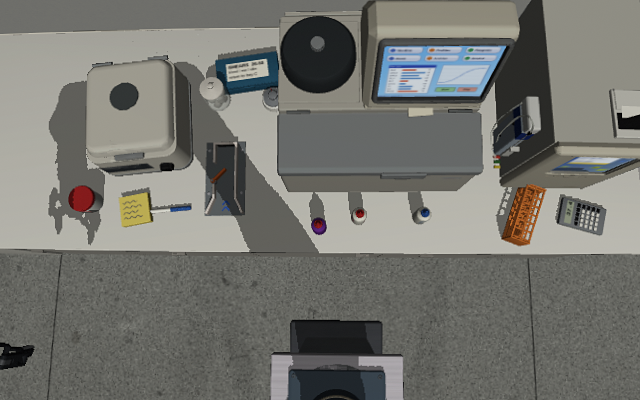

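View pics/wrist0.png

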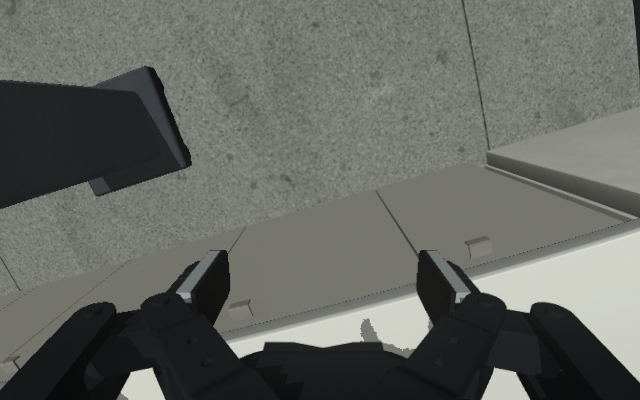

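The top view shows three candidates: a purple look-alike at (319,226), a white bottle with a red cap at (360,215), and a blue-capped one at (423,214). In the scene view they are at (308,201), (333,220) and (367,260). The white body with the red cap fits bottle_red. The loader is at about (225,178) in the top view. I'll confirm with crops and measure.

Run:
```python
from h import *
t=cv2.imread('pics/top0.png'); s=cv2.imread('pics/scene0.png')
a=cv2.resize(t[130:260,190:250],None,fx=4.5,fy=4.5,interpolation=cv2.INTER_CUBIC)
b=cv2.resize(s[170:285,285:390],None,fx=4.5,fy=4.5,interpolation=cv2.INTER_CUBIC)
b=cv2.copyMakeBorder(b,0,a.shape[0]-b.shape[0],0,0,cv2.BORDER_CONSTANT)
cv2.imwrite('pics/crop0.png',np.hstack([a,b])[:, :800])
C={n:env.get_calibration(n) for n in ['top','scene']}
def cap(im,hl,box):
    x0,y0,x1,y1=box; h=cv2.cvtColor(im[y0:y1,x0:x1],cv2.COLOR_BGR2HSV)
    m=np.zeros(h.shape[:2],bool)
    for lo,hi in hl: m|=(h[...,0]>=lo)&(h[...,0]<=hi)
    m&=(h[...,1]>130)&(h[...,2]>60)
    ys,xs=np.nonzero(m); return xs.mean()+x0,ys.mean()+y0,len(xs)
def tri(p,q):
    o1,d1=ray(C['top'],*p);o2,d2=ray(C['scene'],*q)
    A=np.c_[d1,-d2]; k=np.linalg.lstsq(A,o2-o1,rcond=None)[0]
    return (o1+d1*k[0]+o2+d2*k[1])/2, np.linalg.norm(o1+d1*k[0]-o2-d2*k[1])
red=[(0,8),(172,180)];blu=[(100,125)]
for nm,hl,bt,bs in [('red',red,(345,200,375,230),(322,200,345,240)),('blue',blu,(408,200,438,230),(355,238,380,256))]:
    p=cap(t,hl,bt);q=cap(s,hl,bs);print(nm,p,q,tri(p[:2],q[:2]),onz(C['top'],*p[:2],.085),onz(C['scene'],*q[:2],.085))
```

```text
red (np.float64(359.6744186046512), np.float64(213.69767441860466), 43) (np.float64(333.34615384615387), np.float64(208.8846153846154), 26) (array([ 0.48182616, -0.05325686,  0.08125922]), np.float64(0.0009006996048418535)) [ 0.48085584 -0.05286228  0.085     ] [ 0.48021061 -0.05660547  0.085     ]
blue (np.float64(424.77777777777777), np.float64(213.41666666666666), 36) (np.float64(367.3333333333333), np.float64(247.33333333333334), 3) (array([ 0.48292543, -0.20566058,  0.08362905]), np.float64(0.0007812964560878001)) [ 0.48236365 -0.20519897  0.085     ] [ 0.48255694 -0.20666066  0.085     ]
```

View pics/crop0.png

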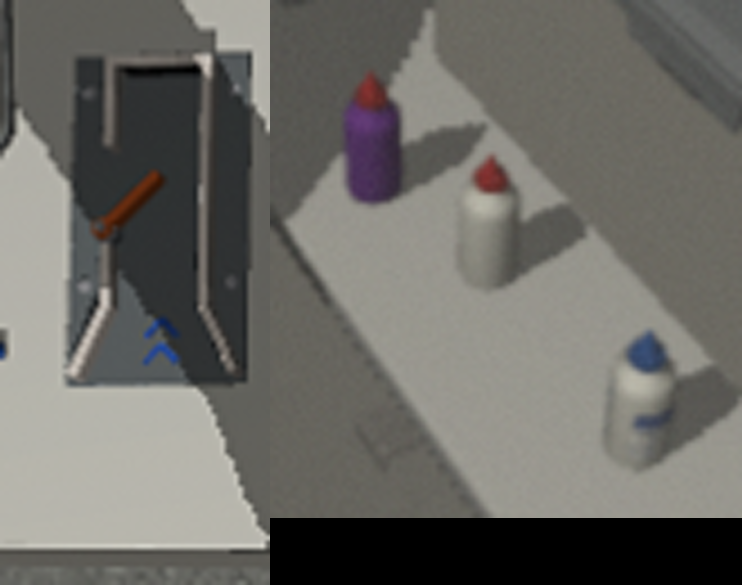

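The crops confirm it. The lookalike has a purple body with a red cap, and the middle bottle (scene ~(333,220)) has a white body and a red cap, so that is the target. The loader mouth faces the robot, with loading direction about world +x. Next I measure the plate.

Run:
```python
from h import *
c=env.get_calibration('top')
P=lambda x,y,z:onz(c,190+(x+.5)/4.5-.5,130+(y+.5)/4.5-.5,z)
cn={k:P(*v,.004) for k,v in dict(BL=(66,384),BR=(247,384),TR=(251,53),TL=(75,55)).items()}
for k,v in cn.items(): print(k,v)
ctr=sum(cn.values())/4; ax=(cn['TR']-cn['BR']+cn['TL']-cn['BL'])/2; ay=(cn['BL']-cn['BR']+cn['TL']-cn['TR'])/2
print(ctr,np.linalg.norm(ax),np.linalg.norm(ay),np.degrees(np.arctan2(ax[1],ax[0])),np.degrees(np.arctan2(-ay[0],ay[1])))
print('hinge',P(104,228,.024),'tip',P(158,178,.024))
for n,q in dict(Rtop=(208,70),Rbend=(203,305),Lbend=(107,293),Lend=(109,145),Rmouth=(234,370),Lmouth=(75,372)).items(): print(n,P(*q,.026))
print('purple top', onz(c,319,225,.085))
print('front edge', onz(c,320,253,0))
s=env.read_state(); q=s['eef_rot']
from scipy.spatial.transform import Rotation as R
print(R.from_quat([*q[1:],q[0]]).as_matrix())
```

```text
BL [0.4869503  0.33902041 0.004     ]
BR [0.48771989 0.2351907  0.004     ]
TR [0.68296392 0.24143401 0.004     ]
TL [0.68185608 0.34568255 0.004     ]
[0.58487255 0.29033192 0.004     ] 0.19518159202426802 0.10404336203523351 1.894551194536161 0.5169493076534996
hinge [0.57335833 0.31655264 0.024     ] tip [0.60255731 0.2871629  0.024     ]
Rtop [0.66579886 0.26112272 0.026     ]
Rbend [0.52898741 0.25735594 0.026     ]
Lbend [0.53554129 0.31212849 0.026     ]
Lend [0.62135119 0.31592343 0.026     ]
Rmouth [0.49236888 0.23824379 0.026     ]
Lmouth [0.49060946 0.32770347 0.026     ]
purple top [0.45359887 0.04217193 0.085     ]
front edge [0.39345738 0.04189527 0.        ]
[[-9.57164140e-01  2.89545691e-01 -3.19006899e-04]
 [ 2.89545862e-01  9.57163339e-01 -1.23920756e-03]
 [-5.34655020e-05 -1.27849217e-03 -9.99999181e-01]]
```

Loader estimate: origin about (0.5745, 0.2855), yaw about 1.5°. The plate measures 195×104 mm, which agrees with the given size, and the hinge and tip agree too. Red bottle is at (0.481, -0.054). Next, square up the tool and move.

```bash
python3 -m creep '[[[0,0,0],-5.6,0.085],[[0,0,0],-5.6,0.085],[[0,0,0],-5.6,0.085],[[-0.02,-0.03,0],0,0.085],[[-0.02,-0.03,0],0,0.085],[[-0.02,-0.03,0],0,0.085],[[-0.02,-0.03,0],0,0.085],[[-0.02,-0.03,0],0,0.085],[[-0.02,-0.03,0],0,0.085],[[-0.02,-0.03,0],0,0.085],[[-0.02,-0.03,0],0,0.085],[[-0.02,-0.03,0],0,0.085]]'
```

```text
time_s: 1.15
position: [0.3759, 0.3743, 0.2313]
eef_rot: [-0.0, 0.0, 1.0, -0.0]
force: [-0.3, 0.6, 0.1]
gripper_width: 0.085
```

```bash
python3 -m creep '[[[-0.015,-0.035,0],0,0.085],[[-0.015,-0.035,0],0,0.085],[[-0.015,-0.035,0],0,0.085],[[-0.015,-0.035,0],0,0.085],[[-0.005,-0.035,0],0,0.085],[[-0.005,-0.035,0],0,0.085],[[0,-0.035,0],0,0.085],[[0,-0.035,0],0,0.085],[[0,-0.035,0],0,0.085],[[0,-0.035,0],0,0.085],[[0,-0.035,0],0,0.085],[[0,0,0],0,0.085]]'
python3 - <<'E'
from h import *
s=env.read_state(); print(s['position'],s['joints'])
grab('wrist','w1'); grab('top','t1')
E
```

```text
time_s: 2.15
position: [0.4444, -0.016, 0.2315]
eef_rot: [-0.0, 0.004, 1.0, -0.001]
force: [-0.3, -0.3, -0.1]
gripper_width: 0.0851
[ 0.44438942 -0.01599246  0.23145733] [-0.17370369  0.23726186  0.12771023  2.0152315  -0.03496725  0.89141334
  1.53431721]
```

View pics/w1.png

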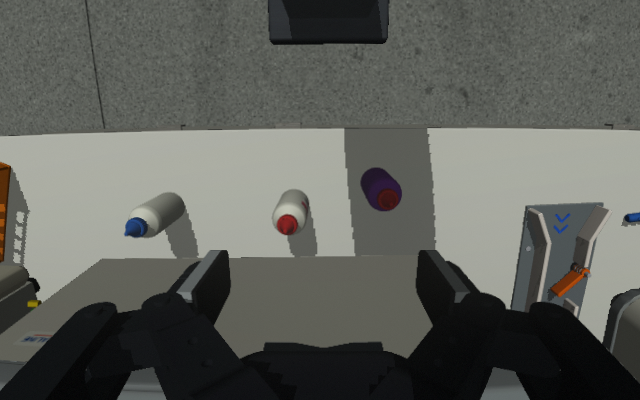

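View pics/t1.png

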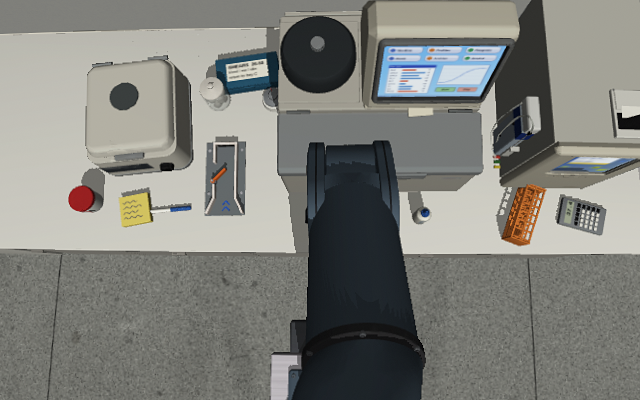

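The wrist view shows the blue bottle (cap 135,228), the red target (cap 287,225), the purple lookalike (385,195) and the loader on the right (565,260). I'll cross-check the cap with the wrist camera and check the arm's clearance to the analyser.

```bash
python3 - <<'E'
from h import *
c=env.get_calibration('wrist'); im=cv2.imread('pics/w1.png')
h=cv2.cvtColor(im[205:245,270:305],cv2.COLOR_BGR2HSV)
m=((h[...,0]<9)|(h[...,0]>171))&(h[...,1]>130)&(h[...,2]>60)
y,x=np.nonzero(m); u,v=x.mean()+270,y.mean()+205; print(u,v)
print(onz(c,u,v,.083),-np.array(c['R']).T@c['t'])
t=env.get_calibration('top')
for z in (.3,.4,.5): print(z,onz(t,350,140,z))
for z in (0,.15,.25,.3): print('an',z,onz(t,380,190,z), onz(t,380,175,z))
E
python3 - <<'E'
from h import *
im=grab('scene','s1')
E
```

```text
286.67 224.07999999999998
[ 0.48208138 -0.04591743  0.083     ] [ 0.37555249 -0.01028577  0.37432796]
0.3 [ 0.59147991 -0.02299062  0.3       ]
0.4 [ 0.55918277 -0.01950033  0.4       ]
0.5 [ 0.52688564 -0.01601004  0.5       ]
an 0 [ 0.55500626 -0.11000732  0.        ] [ 0.59445685 -0.11057036  0.        ]
an 0.15 [ 0.52454462 -0.0944498   0.15      ] [ 0.55867537 -0.09493691  0.15      ]
an 0.25 [ 0.50423686 -0.08407812  0.25      ] [ 0.53482104 -0.08451461  0.25      ]
an 0.3 [ 0.49408299 -0.07889228  0.3       ] [ 0.52289388 -0.07930346  0.3       ]
```

View pics/s1.png

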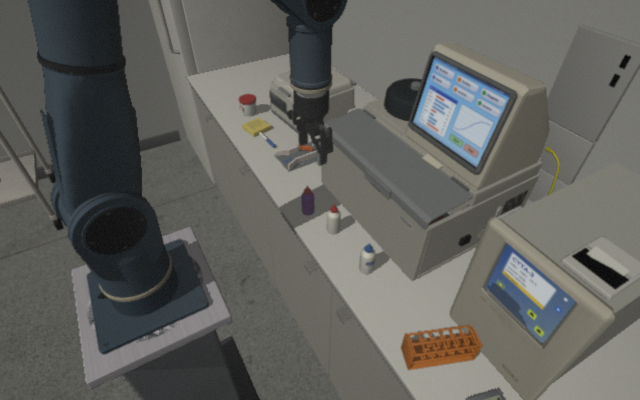

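```bash
python3 -m creep '[[[-0.01,-0.01,0.025],0,0.085],[[-0.01,-0.01,0.025],0,0.085],[[-0.01,-0.01,0.025],0,0.085],[[-0.005,-0.005,0.02],0,0.085],[[0,0,0],0,0.085],[[0,0,0],0,0.085]]'
python3 - <<'E'
from h import *
c=env.get_calibration('wrist');s=env.read_state(); print(s['position'],abs(s['dq']).max())
im=grab('wrist','w2')[:,:,::-1]
h=cv2.cvtColor(np.ascontiguousarray(im),cv2.COLOR_BGR2HSV)
m=((h[...,0]<9)|(h[...,0]>171))&(h[...,1]>130)&(h[...,2]>60)
n,l,st,ce=cv2.connectedComponentsWithStats(m.astype(np.uint8))
for i in range(1,n):
    if st[i,4]>30: print(st[i],ce[i],onz(c,*ce[i],.083))
E
```

```text
time_s: 2.8
position: [0.4795, -0.0427, 0.1357]
eef_rot: [-0.001, -0.0, 1.0, 0.0]
force: [-0.1, 0.5, 1.1]
gripper_width: 0.0849
[ 0.47949715 -0.0427094   0.13569108] 0.04229784288060692
[447 174  28  29 242] [460.24380165 186.58677686] [0.45627545 0.04481041 0.083     ]
[294 209  30  31 669] [308.26307922 223.71599402] [ 0.48138225 -0.05248027  0.083     ]
```

View pics/w2.png

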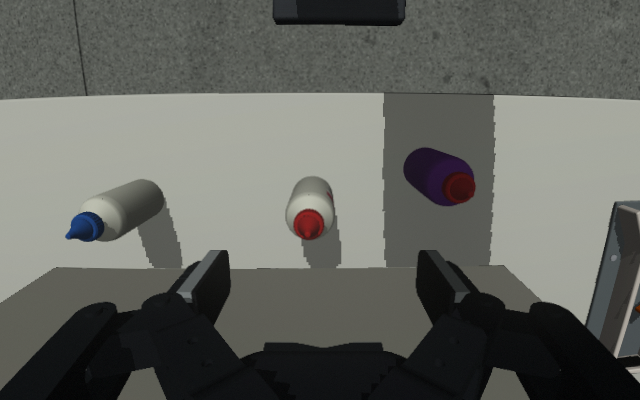

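The target's cap at (308,224) maps to (0.481, -0.0525), agreeing with the top/scene fix. Fix the y offset, then descend to TCP z≈0.041, which puts the pads 60 mm above the foot.

```bash
python3 -m creep '[[[-0.0015,-0.0105,0],0,0.085],[[0,0,0.025],0,0.085],[[0,0,0.025],0,0.085],[[0,0,0.025],0,0.085],[[0,0,0.019],0,0.085],[[0,0,0],0,0.085],[[0,0,0],0,0.085]]'
python3 - <<'E'
from h import *
s=env.read_state(); print(s['position'],s['force']); grab('wrist','w3')
E
```

```text
time_s: 3.43
position: [0.4817, -0.0547, 0.043]
eef_rot: [-0.0, 0.0, 1.0, 0.0]
force: [-0.8, 0.2, 1.4]
gripper_width: 0.0851
[ 0.48165813 -0.05466464  0.04297461] [-0.8266364   0.20327156  1.4353843 ]
```

View pics/w3.png

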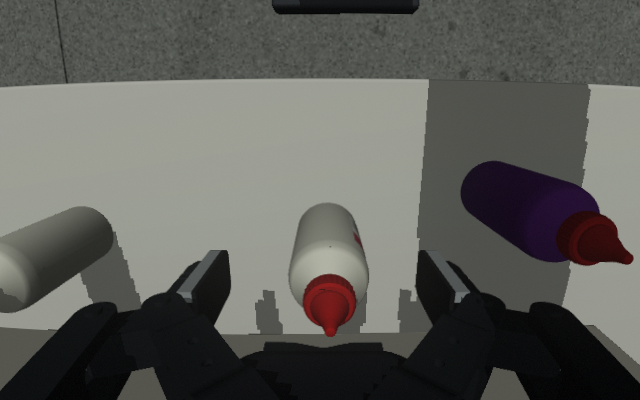

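The bottle sits between the fingers (cap at (330,305), fingers at x=228 and 418, midpoint 323). Close.

```bash
python3 -m creep '[[[0,0.0015,0],0,0.03],[[0,0,0],0,0.03],[[0,0,0],0,0.03],[[0,0,0],0,0.03],[[0,0,0],0,0.03],[[0,0,0],0,0.03],[[0,0,0],0,0.03],[[0,0,0],0,0.03]]'
python3 - <<'E'
from h import *
s=env.read_state(); print(s['position'],s['force'],s['gripper_width']); grab('wrist','w4')
E
```

```text
time_s: 4.15
position: [0.4821, -0.053, 0.0432]
eef_rot: [0.001, 0.0, 1.0, 0.0]
force: [-0.8, 1.6, 10.2]
gripper_width: 0.0347
[ 0.48210339 -0.05297667  0.0431737 ] [-0.76572978  1.5882196  10.18156152] 0.03467717691572327
```

View pics/w4.png

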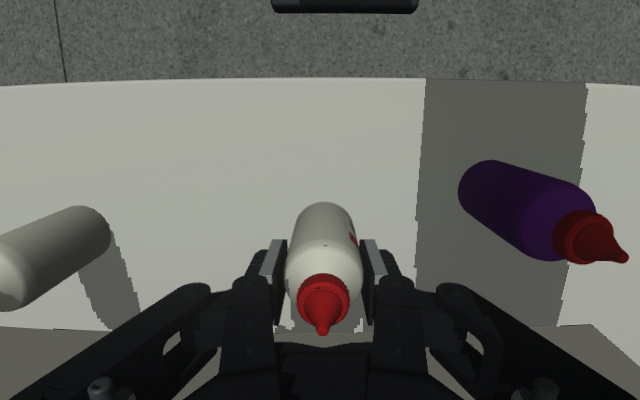

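```bash
python3 -m creep '[[[0,0,-0.02],0,0.03],[[0,0,-0.03],0,0.03],[[0,0,-0.03],0,0.03],[[0.005,0,-0.03],0,0.03],[[0.005,0,-0.03],0,0.03],[[0.01,0,-0.01],0,0.03],[[0,0.02,0],0,0.03],[[0,0.03,0],0,0.03],[[0,0.03,0],0,0.03],[[0,0.03,0],0,0.03],[[0,0.03,0],0,0.03],[[0,0.03,0],0,0.03]]'
python3 - <<'E'
from h import *
grab('scene','s5')
E
```

```text
time_s: 5.2
position: [0.4613, 0.1182, 0.1925]
eef_rot: [0.0, 0.0, 1.0, 0.0]
force: [0.6, 0.2, -1.0]
gripper_width: 0.0345
```

View pics/s5.png

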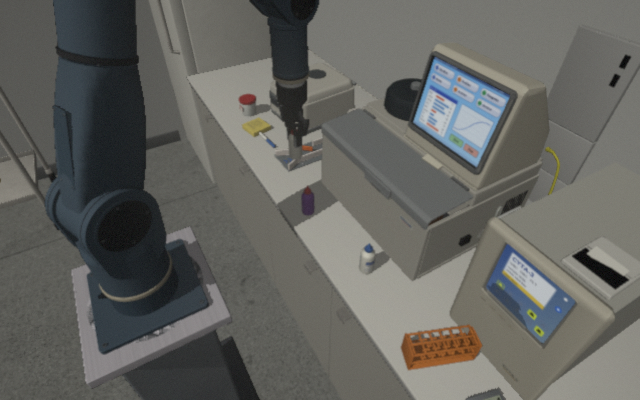

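```bash
python3 -m creep '[[[0,0.03,0],0,0.03],[[0,0.03,0],0,0.03],[[0,0.03,0],0,0.03],[[0,0.03,0],0,0.03],[[0,0.03,0],0,0.03],[[0,0.015,0],0,0.03],[[0,0,0],0,0.03],[[0,0,0],0,0.03],[[0,0,0],0,0.03]]'
python3 - <<'E'
from h import *
c=env.get_calibration('wrist');s=env.read_state(); print(s['position'],abs(s['dq']).max(),c)
grab('wrist','w5');grab('top','t5')
im=cv2.imread('pics/w5.png'); t=cv2.imread('pics/t5.png')
a=cv2.resize(t[130:225,190:260],None,fx=6,fy=6,interpolation=cv2.INTER_CUBIC);cv2.imwrite('pics/t5c.png',a)
E
```

```text
time_s: 6.0
position: [0.4619, 0.2803, 0.1922]
eef_rot: [-0.0, 0.001, 1.0, -0.001]
force: [1.0, -0.9, -1.2]
gripper_width: 0.0346
[0.46185521 0.2803347  0.19220837] 0.010319848449687004 {'vertical_fov': 64.30574247428113, 'cx': 322.8646211399535, 'cy': 199.90308495432382, 'k1': -0.05809176352963724, 'R': array([[ 1.26938818e-03,  9.99998460e-01, -1.21148555e-03],
       [ 9.62485735e-01, -8.93056033e-04,  2.71330817e-01],
       [ 2.71329317e-01, -1.51046169e-03, -9.62485387e-01]]), 't': array([-0.28043547, -0.46849216,  0.21657738])}
```

View pics/w5.png

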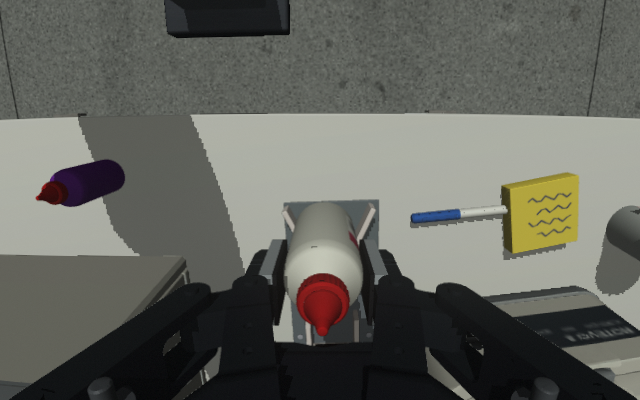

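View pics/t5c.png

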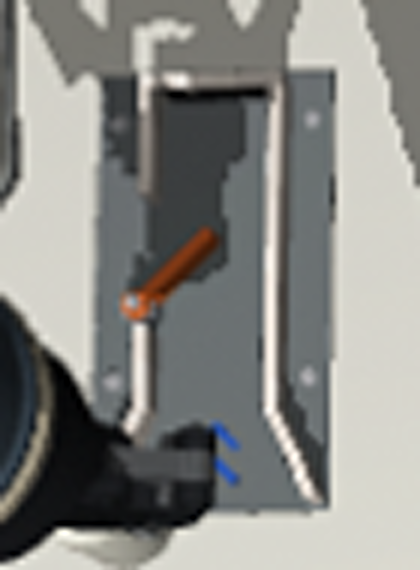

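The plate's front corners are at (286,201) and (379,200) in the wrist view. The lane walls and the pawl (hinge 138,303; tip 212,235 in the crop) are clear from above.

Run:
```python
from h import *
w=env.get_calibration('wrist');c=env.get_calibration('top')
for q in [(286,201),(379,200)]: print('wr',onz(w,*q,.004))
P=lambda x,y,z:onz(c,190+(x+.5)/6-.5,130+(y+.5)/6-.5,z)
for n,q in dict(R0=(271,395),R1=(277,110),L0=(145,390),L0b=(145,330),L1=(148,180),L1b=(151,90),hinge=(138,303),tip=(213,234),endwall=(212,82),Rm=(318,497),).items(): print(n,P(*q,.025 if n not in('hinge','tip') else .024))
for n,q in dict(TL=(104,72),TR=(335,71),BR=(328,509)).items(): print(n,P(*q,.004))
```

```text
wr [0.4873405  0.23977808 0.004     ]
wr [0.4864108  0.34060664 0.004     ]
R0 [0.53422776 0.25775685 0.025     ]
R1 [0.65873144 0.26121062 0.025     ]
L0 [0.53609347 0.31150573 0.025     ]
L0b [0.56194274 0.31297444 0.025     ]
L1 [0.62759139 0.31547429 0.025     ]
L1b [0.66771806 0.31652765 0.025     ]
hinge [0.5738645  0.31694065 0.024     ]
tip [0.60409486 0.28631064 0.024     ]
endwall [0.67128386 0.29011494 0.025     ]
Rm [0.49106152 0.23594086 0.025     ]
TL [0.68254239 0.34401216 0.004     ]
TR [0.68288762 0.24135687 0.004     ]
BR [0.48907208 0.23589024 0.004     ]
```

Loader: origin (0.5745, 0.286), yaw ≈ 1.7°. The start point at loader x=-65 mm is world (0.5095, 0.284).

```bash
python3 -m creep '[[[-0.024,0.002,0],0,0.03],[[-0.024,0.002,0],0,0.03],[[0,0,0.03],-1.7,0.03],[[0,0,0.03],0,0.03],[[0,0,0.03],0,0.03],[[0,0,0.03],0,0.03],[[0,0,0.012],0,0.03],[[0,0,0],0,0.03],[[0,0,0],0,0.03]]'
python3 - <<'E'
from h import *
s=env.read_state(); print(s['position'],s['force'],s['eef_rot']); grab('wrist','w6'); grab('scene','s6')
a=cv2.imread('pics/s6.png')[90:200,240:360]; cv2.imwrite('pics/s6c.png',cv2.resize(a,None,fx=5,fy=5,interpolation=cv2.INTER_CUBIC))
E
```

```text
time_s: 6.85
position: [0.5099, 0.2847, 0.0602]
eef_rot: [-0.0, -0.014, 1.0, -0.0]
force: [-0.1, -0.5, -1.0]
gripper_width: 0.0344
[0.5098741  0.28474247 0.06021079] [-0.09030637 -0.50199774 -1.01766093] [-4.39149772e-04 -1.38762589e-02  9.99903499e-01 -4.99900363e-04]
```

View pics/w6.png

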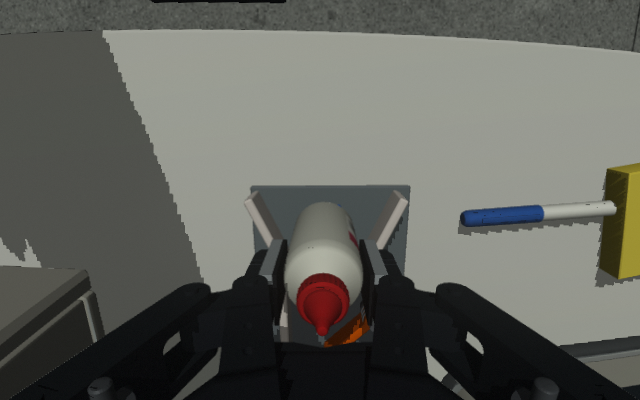

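View pics/s6c.png

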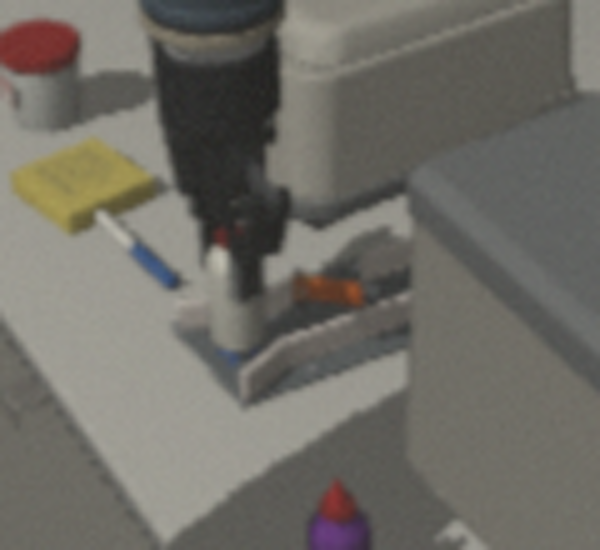

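The bottle hangs upright in the flared mouth. The walls at x=248 and 408 are centred on 328, and the bottle is at ~325. Lower it onto the plate gently.

```bash
python3 -m creep '[[[0,0,0.005],0,0.03],[[0,0,0.005],0,0.03],[[0,0,0.002],0,0.03],[[0,0,0],0,0.03],[[0,0,0],0,0.03]]'
```

```text
time_s: 7.37
position: [0.5097, 0.2859, 0.0483]
eef_rot: [-0.0, -0.015, 1.0, -0.0]
force: [0.2, -0.1, -0.6]
gripper_width: 0.0347
```

```bash
python3 -m creep '[[[0,0,0.001],0,0.03],[[0,0,0],0,0.03],[[0,0,0],0,0.03]]'; python3 -m creep '[[[0,0,0.001],0,0.03],[[0,0,0],0,0.03],[[0,0,0],0,0.03]]'
```

```text
time_s: 7.62
position: [0.5098, 0.2859, 0.0474]
eef_rot: [0.0, -0.015, 1.0, 0.0]
force: [-0.4, -0.7, -0.6]
gripper_width: 0.0347
time_s: 7.87
position: [0.51, 0.286, 0.0473]
eef_rot: [0.0, -0.015, 1.0, 0.0]
force: [-1.6, -1.1, 10.6]
gripper_width: 0.0348
```

It made contact at z=0.0473, as expected for the 4 mm plate. Ease off 0.5 mm, centre it, and push along the lane (tool -x) in two stages.

```bash
python3 -m creep '[[[0,-0.0015,-0.0005],0,0.03],[[-0.008,0,0],0,0.03],[[-0.008,0,0],0,0.03],[[-0.008,0,0],0,0.03],[[-0.008,0,0],0,0.03],[[-0.008,0,0],0,0.03],[[-0.008,0,0],0,0.03],[[-0.008,0,0],0,0.03],[[0,0,0],0,0.03],[[0,0,0],0,0.03]]'
python3 - <<'E'
from h import *
s=env.read_state(); print(s['position'],s['force'],s['gripper_width']); grab('wrist','w7')
E
```

```text
time_s: 8.7
position: [0.5658, 0.2862, 0.0475]
eef_rot: [-0.0, -0.015, 1.0, 0.0]
force: [-2.9, -0.1, 9.2]
gripper_width: 0.0346
[0.56575466 0.28624508 0.0474577 ] [-2.91651898 -0.1179742   9.2243484 ] 0.03457956369310406
```

View pics/w7.png

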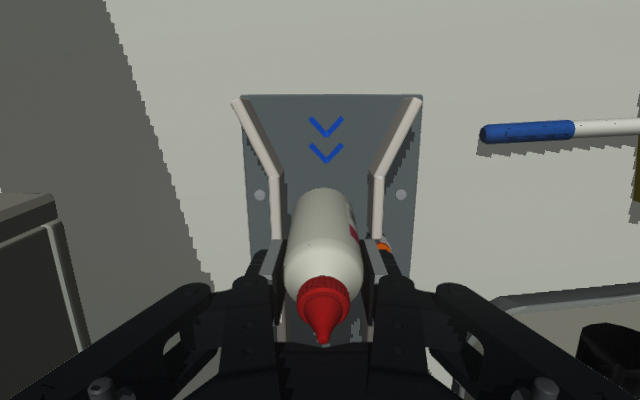

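The bottle is upright and centred in the lane (walls at 280 and 373, bottle at 324). Push through the pawl, 71 mm more.

```bash
python3 -m creep '[[[-0.007,0,0],0,0.03],[[-0.007,0,0],0,0.03],[[-0.007,0,0],0,0.03],[[-0.007,0,0],0,0.03],[[-0.007,0,0],0,0.03],[[0,0,0],0,0.03]]'; python3 -m creep '[[[-0.007,0,0],0,0.03],[[-0.007,0,0],0,0.03],[[-0.007,0,0],0,0.03],[[-0.007,0,0],0,0.03],[[-0.007,0,0],0,0.03],[[-0.001,0,0],0,0.03],[[0,0,0],0,0.03],[[0,0,0],0,0.03]]'
python3 - <<'E'
from h import *
s=env.read_state(); print(s['position'],s['force'],s['gripper_width']); grab('wrist','w8'); grab('scene','s8')
a=cv2.imread('pics/s8.png')[90:200,240:360]; cv2.imwrite('pics/s8c.png',cv2.resize(a,None,fx=5,fy=5,interpolation=cv2.INTER_CUBIC))
E
```

```text
time_s: 9.25
position: [0.6003, 0.2872, 0.0473]
eef_rot: [-0.001, -0.015, 1.0, -0.0]
force: [-5.4, -0.6, 9.9]
gripper_width: 0.0349
time_s: 9.92
position: [0.636, 0.2876, 0.0473]
eef_rot: [-0.001, -0.014, 1.0, -0.0]
force: [-4.8, -1.1, 9.8]
gripper_width: 0.0345
[0.63603954 0.28762342 0.04725682] [-4.84528846 -1.07931996  9.80409191] 0.034491377403792246
```

View pics/w8.png

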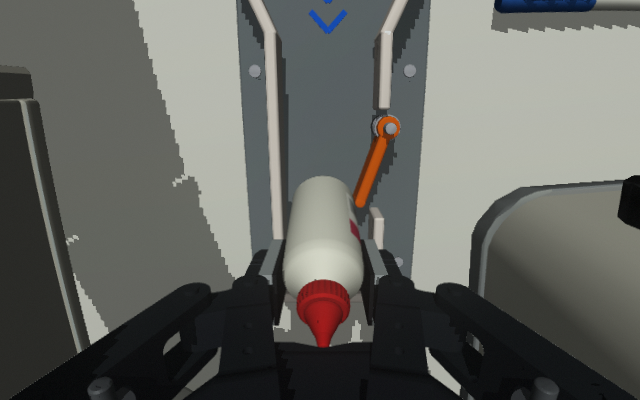

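View pics/s8c.png

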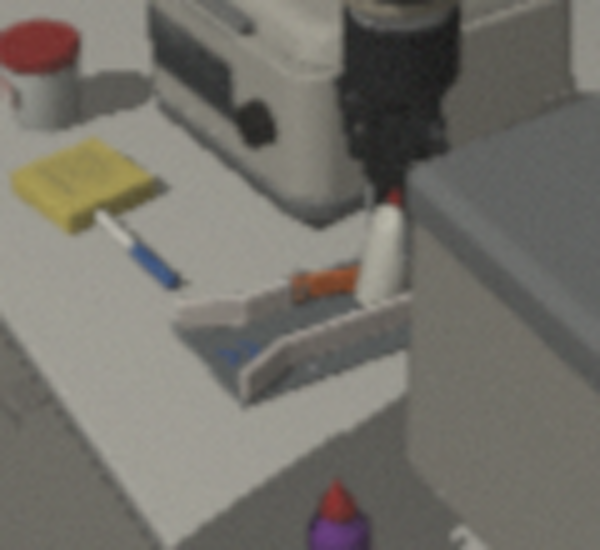

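The pawl is still open: hinge at (388,127), tip at (360,205), still touching the bottle's side. So the bottle's centre isn't past 50 mm, or the bottle lags or tilts. Measure.

Run:
```python
from h import *
w=env.get_calibration('wrist')
O=np.array([.5745,.286]);a=np.radians(1.7);R=np.array([[np.cos(a),-np.sin(a)],[np.sin(a),np.cos(a)]])
L=lambda p:R.T@(p[:2]-O)
h=onz(w,388,127,.024);t=onz(w,360,205,.024)
print('hinge',h,L(h),'tip',t,L(t)); d=L(t)-L(h); print('angle',np.arctan2(d[1],d[0])+np.pi/4,np.linalg.norm(d))
b=onz(w,321,177,.004); print('foot rear edge',b,L(b))
s=env.read_state(); print('tcp',L(s['position']))
print('left wall front/back',L(onz(w,384,107,.026)),L(onz(w,377,210,.026)))
for p in ([.05,.0],[.062,0]): 
  q=O+R@np.array(p); print(p,[proj(w,[*q,z]) for z in (.004,.078,.097)])
```

```text
hinge [0.57375416 0.31895217 0.024     ] [0.00023205 0.0329598 ] tip [0.61585891 0.3070516  0.024     ] [0.04196523 0.01981538]
angle 0.4802706484720538 0.04375423937699322
foot rear edge [0.60502542 0.28531888 0.004     ] [ 0.03049178 -0.00158639]
tcp [ 0.06156439 -0.00022087]
left wall front/back [-0.00966345  0.0300737 ] [0.04420129 0.02890054]
[0.05, 0.0] [array([323.6431016 , 208.25407937]), array([323.95941527, 264.26142386]), array([324.10746366, 290.64041272])]
[0.062, 0] [array([323.63335808, 226.64808271]), array([323.93394081, 291.26723255]), array([324.07171431, 321.12043677])]
```

The foot lags: the bottle has pivoted about 10° forward in the pads (cap tip at row 345, against 321 if upright), so its centre is just short of 50 mm. Take off the downward press and push 11 mm further. Once the pawl has shut, draw the grip back so the foot stands upright.

```bash
python3 -m creep '[[[0,0,-0.0015],0,0.03],[[-0.004,0,0],0,0.03],[[-0.004,0,0],0,0.03],[[-0.003,0,0],0,0.03],[[0,0,0],0,0.03],[[0,0,0],0,0.03]]'
python3 - <<'E'
from h import *
s=env.read_state(); print(s['position'],s['force'],s['gripper_width']); grab('wrist','w9'); grab('scene','s9')
a=cv2.imread('pics/s9.png')[90:200,240:360]; cv2.imwrite('pics/s9c.png',cv2.resize(a,None,fx=5,fy=5,interpolation=cv2.INTER_CUBIC))
E
```

```text
time_s: 10.52
position: [0.648, 0.2886, 0.048]
eef_rot: [0.0, -0.014, 1.0, 0.0]
force: [0.2, -0.5, -0.3]
gripper_width: 0.0347
[0.64800767 0.28860591 0.04800184] [ 0.16756203 -0.54283429 -0.30630101] 0.034669448790153885
```

View pics/w9.png

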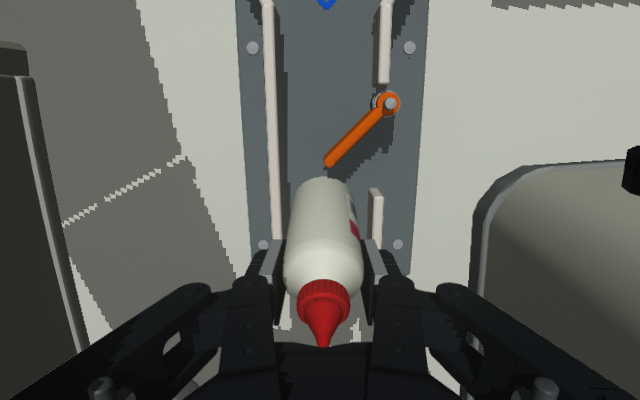

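View pics/s9c.png

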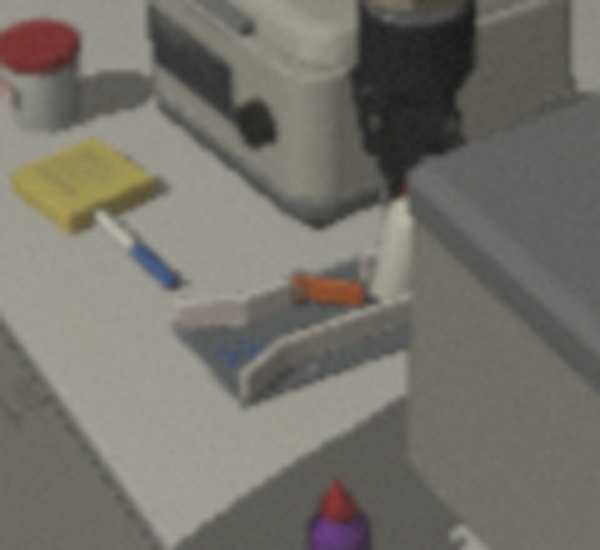

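The pawl has snapped shut: tip at (330,162), back on the lane centre line, with the bottle beyond it. The bottle still leans forward, so I'll press lightly and draw the grip back 8 mm to stand it upright before release.

```bash
python3 -m creep '[[[0,0,0.001],0,0.03],[[0.003,0,0],0,0.03],[[0.003,0,0],0,0.03],[[0.002,0,0],0,0.03],[[0,0,0],0,0.03]]'
python3 - <<'E'
from h import *
w=env.get_calibration('wrist')
O=np.array([.5745,.286]);a=np.radians(1.7);R=np.array([[np.cos(a),-np.sin(a)],[np.sin(a),np.cos(a)]])
s=env.read_state(); p=R.T@(s['position'][:2]-O); print(p,s['position'],s['force']); grab('wrist','w10')
q=O+R@p; print([proj(w,[*q,z]) for z in (.078,.101)]); print(proj(w,[*(O+R@(p-[.018,0])),.004]))
E
```

```text
time_s: 11.03
position: [0.6404, 0.2883, 0.0478]
eef_rot: [0.001, -0.015, 1.0, 0.0]
force: [4.1, 0.8, -1.8]
gripper_width: 0.0345
[0.06596955 0.00030096] [0.64043158 0.2882579  0.04778518] [ 4.1291436   0.84801808 -1.78127896]
[array([323.50526879, 289.85383119]), array([323.66333071, 327.07480769])]
[323.23679896 197.63969295]
```

View pics/w10.png

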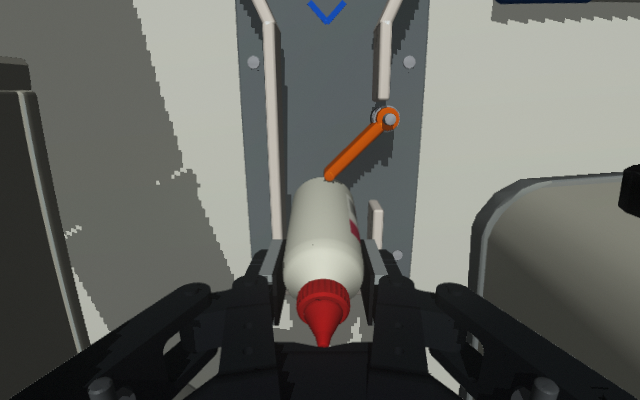

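The foot now rests against the shut pawl (4 N), which gives something to upright it against. Pull back 7 mm more and check.

```bash
python3 -m creep '[[[0.003,0,0],0,0.03],[[0.002,0,0],0,0.03],[[0.002,0,0],0,0.03],[[0,0,0],0,0.03]]'
python3 - <<'E'
from h import *
w=env.get_calibration('wrist')
O=np.array([.5745,.286]);a=np.radians(1.7);R=np.array([[np.cos(a),-np.sin(a)],[np.sin(a),np.cos(a)]])
s=env.read_state(); p=R.T@(s['position'][:2]-O); print(p,s['position'],s['force']); grab('wrist','w11')
q=O+R@p; print([proj(w,[*q,z]) for z in (.078,.101)]); print(proj(w,[*(O+R@(p-[.018,0])),.004]))
E
```

```text
time_s: 11.42
position: [0.6366, 0.2859, 0.0486]
eef_rot: [0.004, -0.014, 1.0, -0.001]
force: [10.9, -4.3, 0.0]
gripper_width: 0.0343
[ 0.06206721 -0.00196685] [0.63659825 0.28587531 0.04859881] [10.8552425  -4.34305494  0.03104187]
[array([323.37263896, 289.04974262]), array([323.38884908, 326.10414247])]
[323.29815512 196.97178845]
```

View pics/w11.png

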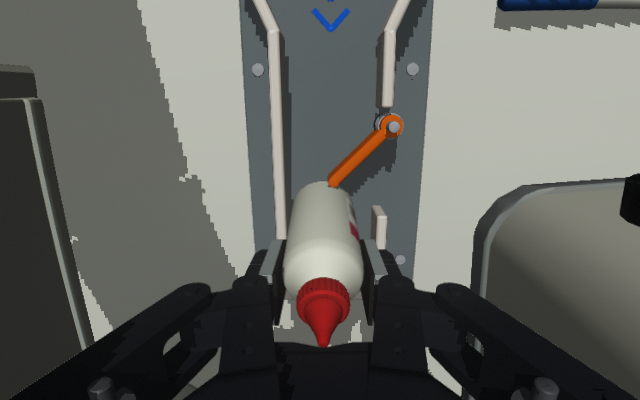

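The pads resist turning and the pull has built to 11 N, so I won't force it against the pawl. The lean is about 12°, well under the ~22° tipping angle, so the bottle will settle upright when let go. Move it clear of the pawl first, then open only slightly.

```bash
python3 -m creep '[[[-0.004,0,0],0,0.03],[[-0.004,0,0],0,0.03],[[-0.004,0,0],0,0.03],[[0,0,0],0,0.03],[[0,0,0],0,0.03]]'
python3 - <<'E'
from h import *
s=env.read_state(); print(s['position'],s['force']); grab('wrist','w12')
E
```

```text
time_s: 11.88
position: [0.6431, 0.2883, 0.0474]
eef_rot: [-0.002, -0.015, 1.0, -0.0]
force: [-3.1, -1.4, 8.0]
gripper_width: 0.0343
[0.64308144 0.28830528 0.04737596] [-3.12086277 -1.39295436  7.96149064]
```

View pics/w12.png

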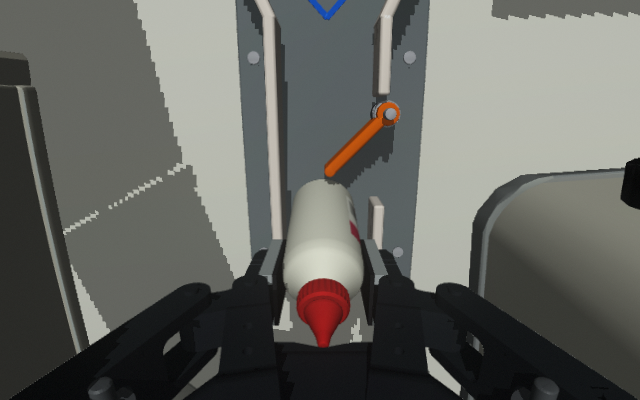

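Clear of the pawl, with the foot on the plate. Ease 1 mm up, go 4 mm forward, and open slightly.

```bash
python3 -m creep '[[[0,0,-0.001],0,0.03],[[-0.004,0,0],0,0.03],[[0,0,0],0,0.03],[[0,0,0],0,0.03],[[0,0,0],0,0.04],[[0,0,0],0,0.04],[[0,0,0],0,0.04],[[0,0,0],0,0.04],[[0,0,0],0,0.04]]'
python3 - <<'E'
from h import *
w=env.get_calibration('wrist')
s=env.read_state(); print(s['position'],s['force'],s['gripper_width']); grab('wrist','w13')
O=np.array([.5745,.286]);a=np.radians(1.7);R=np.array([[np.cos(a),-np.sin(a)],[np.sin(a),np.cos(a)]])
for x in (.055,.06,.065): print(x,proj(w,[*(O+R@np.array([x,0])),.101]),proj(w,[*(O+R@np.array([x-.018,0])),.004]))
E
```

```text
time_s: 12.68
position: [0.6487, 0.2885, 0.0483]
eef_rot: [0.0, -0.015, 1.0, 0.0]
force: [0.4, 0.3, 0.9]
gripper_width: 0.0397
[0.64871326 0.28847794 0.04834468] [0.3563524  0.28327802 0.89359015] 0.039685159691155734
0.055 [322.77710937 274.63238632] [322.81342842 166.29702651]
0.06 [322.77964319 288.49341458] [322.81445312 174.56660367]
0.065 [322.7821222  301.93204128] [322.81546766 182.72489333]
```

View pics/w13.png

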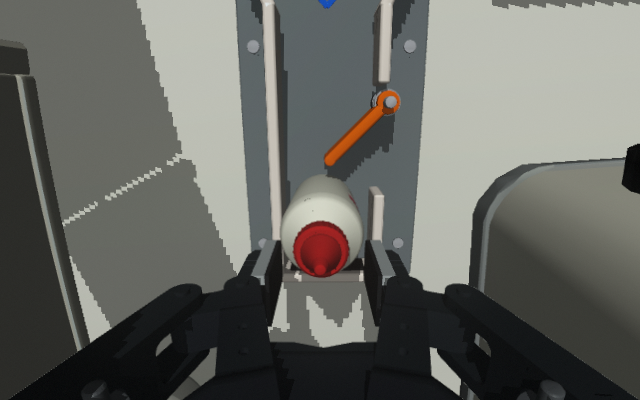

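The pawl is shut and the bottle has rocked back: cap tip at (320,272), foot edge at row ~177. That could be a slight backward lean or a rock still in motion. Let time pass and look again.

```bash
python3 -m creep '[[[0,0,0],0,0.04],[[0,0,0],0,0.04],[[0,0,0],0,0.04],[[0,0,0],0,0.04],[[0,0,0],0,0.04],[[0,0,0],0,0.04]]'
python3 - <<'E'
from h import *
im=grab('wrist','w14'); grab('scene','s14')
a=cv2.imread('pics/s14.png')[90:200,240:360]; a=cv2.resize(a,None,fx=4,fy=4,interpolation=cv2.INTER_CUBIC)
b=cv2.imread('pics/w14.png')[80:300,230:440]; b=cv2.resize(b,None,fx=1.5,fy=2,interpolation=cv2.INTER_CUBIC)
cv2.imwrite('pics/c14.png',np.hstack([a,b[:440]]))
E
```

```text
time_s: 13.23
position: [0.6488, 0.2885, 0.0483]
eef_rot: [0.0, -0.015, 1.0, -0.0]
force: [0.8, 0.6, -0.6]
gripper_width: 0.0402
```

View pics/c14.png

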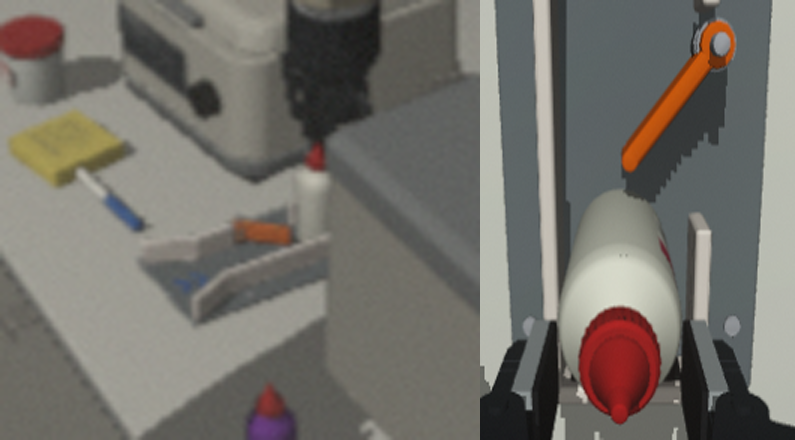

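Now upright: cap tip at row ~290 and foot edge at row ~175 both give loader x ≈ 60 mm. The pawl is shut behind it. Open fully and rise straight up.

```bash
python3 -m creep '[[[0,0,0],0,0.06],[[0,0,0],0,0.085],[[0,0,0],0,0.085],[[0,0,0],0,0.085],[[0,0,-0.02],0,0.085],[[0,0,-0.03],0,0.085],[[0,0,-0.03],0,0.085],[[0,0,-0.03],0,0.085],[[0,0,-0.03],0,0.085],[[0.03,0,0],0,0.085],[[0.03,0,0],0,0.085],[[0.03,0,0],0,0.085]]'
python3 -m creep '[[[0.03,0,0],0,0.085],[[0.03,0,0],0,0.085],[[0,0,0],0,0.085],[[0,0,0],0,0.085],[[0,0,0],0,0.085],[[0,0,0],0,0.085]]'
python3 - <<'E'
from h import *
grab('wrist','w15'); grab('top','t15'); grab('scene','s15')
s=cv2.imread('pics/s15.png')[90:290,240:400]; t=cv2.imread('pics/t15.png')[130:250,190:440]
w=cv2.imread('pics/w15.png')
cv2.imwrite('pics/c15.png',np.hstack([cv2.resize(s,(352,440)),cv2.resize(t,(440,440*120//250*1))[:440] if 0 else cv2.copyMakeBorder(cv2.resize(t,(440,211)),0,229,0,0,cv2.BORDER_CONSTANT)]))
c=env.get_calibration('top')
h=cv2.cvtColor(cv2.imread('pics/t15.png'),cv2.COLOR_BGR2HSV)
m=((h[...,0]>=100)&(h[...,0]<=125)&(h[...,1]>130)&(h[...,2]>60))[200:230,408:438]
y,x=np.nonzero(m); print('blue',x.mean()+408,y.mean()+200)
E
```

```text
time_s: 14.33
position: [0.558, 0.2856, 0.1888]
eef_rot: [0.001, -0.014, 1.0, 0.0]
force: [-0.5, -0.1, -0.4]
gripper_width: 0.085
time_s: 14.83
position: [0.4999, 0.284, 0.1884]
eef_rot: [0.0, -0.014, 1.0, 0.0]
force: [0.8, 0.9, 0.1]
gripper_width: 0.0852
blue 424.6744186046512 212.93023255813952
```

View pics/c15.png

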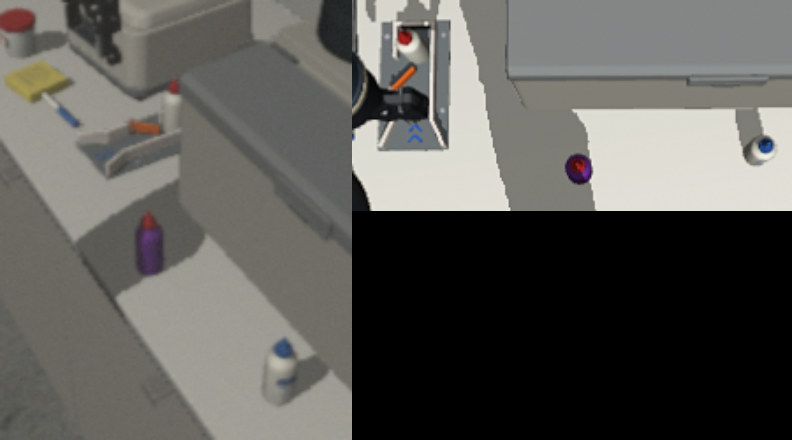

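View pics/w15.png

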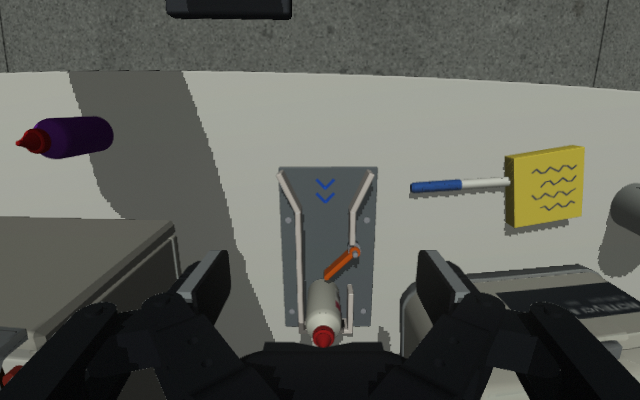

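The bottle stands past the shut pawl, upright in the lane. The blue and purple bottles haven't moved (blue cap 424.7,212.9 against 424.8,213.4 before). One last numeric check, then I hand it in.

Run:
```python
from h import *
w=env.get_calibration('wrist');c=env.get_calibration('top')
O=np.array([.5745,.286]);a=np.radians(1.7);R=np.array([[np.cos(a),-np.sin(a)],[np.sin(a),np.cos(a)]])
L=lambda p:R.T@(p[:2]-O)
d=L(onz(w,326,277,.024))-L(onz(w,354,251,.024)); print('pawl',np.arctan2(d[1],d[0])+np.pi/4)
h=cv2.cvtColor(cv2.imread('pics/t15.png'),cv2.COLOR_BGR2HSV)[140:162,208:232]
m=((h[...,0]<9)|(h[...,0]>171))&(h[...,1]>150)&(h[...,2]>60)
n,l,st,ce=cv2.connectedComponentsWithStats(m.astype(np.uint8))
for i in range(1,n): 
    if st[i,4]>8: print(ce[i]+[208,140],st[i,4],L(onz(c,*(ce[i]+[208,140]),.087)))
env.finish_job()
```

```text
pawl 0.02025304293157848
[219.43478261 150.86956522] 46 [ 0.05796877 -0.00141052]
the job is handed in; nothing more can be done
```

The red-capped bottle is in the loader, upright past the orange pawl, and the pawl has snapped shut behind it. I handed the job in at about 15 s.

**What I did:** I gripped the bottle, carried it along the front edge, set it upright on the plate in the flared mouth, and pushed it down the lane. It went through the pawl and was not lifted over it.

**Last checks:**
- **Pawl:** its angle measured about 0.02 rad, which is shut within measuring error.
- **Bottle:** its cap is at about loader x = 58 mm, y = -1 mm. The last views show it upright.
- **Other bottles:** the blue cap is at its first place within half a pixel in the top view. The purple look-alike looks unmoved by eye.
- **Robot:** the gripper is open and well clear, with no force on it beyond sensor noise.

**What went wrong on the way:** during the push the bottle leaned about 12° forward in the grip. At the planned 62 mm the pawl was still open, so I pushed about 11 mm further until it shut. Trying to straighten the bottle by pulling it back against the shut pawl did not work, and pushed on the pawl with about 11 N. I then moved it forward clear of the pawl and let go, and it rocked upright on its own, confirmed in a second look.

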